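# Refit and set the tray sealer's wheel

## Robot

A 6-joint arm with a two-finger parallel gripper is mounted at the origin on the work surface. World frame = base frame: x ahead of the robot, y to its left, z up, the work surface at z = 0. Lengths are in m, angles in rad, forces in N, time in s.
With the tool pointing down it reaches from about 0.35 to 0.875 m from the base axis. Payload 15.5 kg.
Tool frame: the origin (TCP) lies at the very end of the fingers, on their centre line; the grasp point (between the pads) lies 19 mm behind it; z points along the fingers, y is the line along which they close (so a half turn about z gives the same grasp; the last joint's range is limited). The gripper opens to 85 mm and grips with 20 to 120 N. Pads are 22 mm wide; open, the fingers measure 114 mm over their backs; the gripper's body (76 mm by 85 mm) begins 54 mm behind the grasp point. The pads swing forward as they close: fully open they stand 13 mm farther back than shut.
Start: joints at [-1.395, 0.494, 1.345, -0, 1.302, -0.096], TCP at [0.167, -0.602, 0.231] pointing down, gripper open.
Joint ranges: [-2.91, 2.91], [-0.82, 2.16], [0.22, 2.67], [-1.22, 4.37], [0.12, 2.79], [-3.08, 3.08]. Speed limits (rad/s): [1.89, 1.89, 2.57, 3.01, 3.01, 3.01].

## Interface

Orientations are given as a rotation vector (axis times angle).
In Python, from workcell import r gives the robot as it stands. The module is installed in compiled form; this text tells all that it offers.
- The arm moves only by the tool jog_arm, never from a script. Its argument "rows" is a list of rows, each a list of 3 entries, a list of its own where there are three numbers: the turn, a rotation vector about the tool's x, y, z in degrees, then the shift along the tool's x, y, z in cm, then the opening, from 0 (shut) to 1 (fully open). A call has 1 to 8 rows; each row shifts and turns the commanded pose from where the row before left it, along the tool's axes as they then stand; what a row does not reach is not made up. A row lasts 1/10 s, in which the tool goes at most 50 mm and 8.59 degrees, less where a joint would pass 70% of its speed; a pose out of reach is approached as far as the arm can. A call with a gripper value outside its range is refused whole. The fingers move at their own pace and stop on an object; the grip force is fixed at half the most. Time passes only in rows, so rows that do not move let the fingers close. It gives the time, the measured TCP pose, the force, the opening and the grip force at its end, in the units of the state.
- r.sense(): the state, without advancing time (a new reading comes with each control period).
- r.capture(name): name is "scene" or "top" or "wrist"; returns the picture (384x512x3 uint8, red, green, blue); there is no depth.
- r.get_calibration(name): a dict with "fx", "fy", "cx", "cy" (pixels), "k1" (the pictures are not rectified: a ray, as slopes to the right and down, at radius r is drawn at 1 + k1 r^2 times it, then the intrinsics apply), "camera_from_world" (4x4, takes a point from world to camera coordinates). Camera axes: x right, y down, z forward; pixel columns grow to the right and rows downward; lengths in m; the calibration is good to about 2 mm. A picture is of the moment at which its call begins: read the wrist's pose just before it. get_calibration takes no time and is no camera call; for the wrist camera it gives the pose at the moment of the call.
- r.hand_in(): hands the job in; it is judged then, once.
The state is a dict: "time": time; "joints": joint angles; "qvel": joint speeds; "effort": joint torques, N m; "tool_pos": TCP position; "tool_rot": TCP orientation; "contact_force": force on the tool from outside, world axes, zero at the start; "torque": the same for the moment, N m; "gripper_width": finger opening in m; "grip_force": force on a finger pad.
Only numpy, scipy, OpenCV 4.12 (cv2) and the standard library are available. Lean on these libraries where they do the work, as an engineer would, in place of code of your own. Each camera call takes 0.05 s, during which the arm holds its last target. There are 200 camera calls.

## Task

The tray sealer's black wheel was taken off for washing: fit it back on the sealer's flat spindle, red pointer on the same side as the spindle's red end, pressing only lightly and feeling for the angle at which it drops fully home. Then turn it until the pointer, now at the far rim, stands in front of the middle of the green clip, and check the mark once you have let go. Force nothing, and leave the food packs and other things where they are.

Things in the scene. Friction and masses are not known exactly. Their poses are not given: they have to be found in the camera images.
- wheel_grip (a point): loose black wheel, 0.2 to 0.4 kg, rim 124 mm across, 12 mm thick; on its hub block (44 along x, 32 along y, 24 mm high) a flat upright grip bar 40 mm long (x), 16 mm thick (y), 24 to 64 mm above the wheel's underside. Point: on the axis in the bar, 50 mm above the underside; x along the bar towards the pointer, z up. Starts flat on the 4 mm mat
- slot (a point): mouth of the blind slot in the underside of the wheel's hub, on the wheel's axis, level with its underside; the slot is 27.6 mm along the wheel's x, 14.6 mm along its y and 20 mm deep, and faces down
- pointer (a point): tip of the wheel's red rim pointer, 78 mm from the wheel's axis along its x, 8 mm above its underside
- sealer: steel tray sealer, fixed: box from -105 to 105 mm in its x, -110 to 310 mm in its y, top 100 mm high; white lid at y = 125 to 295 mm, 142 mm high. Origin on the spindle's axis at table height; x points to the rear (far side), z up
- seat (a point): centre of the flat round seat (48 mm across), on the spindle's axis, 108 mm above the table, on which the wheel's underside rests when fully home; axes as the sealer's. The spindle turns stiffly (0.15 N m; a light press does not drag it round), from 0.7 rad clockwise to 1.6 rad anticlockwise of the sealer's x seen from above, and stays where left. Wheel play on it: 0.06 rad
- tenon (a point): top of the spindle's flat tenon, on the axis, 16 mm above the seat: 26 x 13 mm, tapering over its top 5 mm to 22 x 9 mm; one end painted red. Its angle is NOT measured (the axes here are the sealer's): the red end starts 0.7 to 1.3 rad anticlockwise of the sealer's x. Off that angle the wheel stands 11 to 16 mm too high. Fitted the wrong way round, a stop keeps the pointer from the clip
- mark (a point): where the pointer tip must stand: 78 mm from the spindle's axis, 114 mm above the table, just in front of the middle of the fixed green clip (12 mm wide, inner face 85 mm from the axis, top 126 mm above the table). The clip sits on the far side of the scale, up to 0.3 rad either way of the sealer's x
- bowl_a: bystander: round black meal bowl with a clear lid, 136 mm across, 54 mm high; origin under its middle
- bowl_b: bystander: round black meal bowl with a tan lid, 136 mm across, 54 mm high; origin under its middle
- sauce: bystander: amber sauce bottle with red cap, 50 mm across, 130 mm high; origin under its middle
- brush: bystander: washing-up brush lying on the cloth, 200 mm long; origin under its middle
- jar: bystander: glass jar, 72 mm across, 80 mm high; origin under its middle

How it is judged:
On the way, in this order (a step that is already met when the one before it is completed fails the run):
1. the wheel is fully home on the spindle (z of wheel_grip in the frame of seat between 0.045 and 0.053 m and horizontal distance between wheel_grip and seat below 0.004 m and angle between wheel_grip's own z axis and vertical below 0.06 rad), for 0.2 s.
2. the pointer is turned to the green clip, wheel still home (all of step 1 and horizontal distance between pointer and mark below 0.006 m), for 0.2 s.
At the end, for the whole second after the job is handed in: The wheel is fully home and level on the spindle (underside within 3 mm of the seat, centred within 4 mm) and the tip of its pointer stands within 6 mm of the middle of the green clip (all of step 2); the robot touches nothing.
It fails at once if the wheel is pressed on the spindle with more than 25 N before it is home (contact force between wheel and sealer above 25 N and z of wheel_grip in the frame of seat above 0.053 m).
It fails at once if the wheel is forced on the sealer (contact forces of more than 80 N in all) (contact force between wheel and sealer above 80 N).
It fails at once if the robot presses on the sealer with more than 25 N (contact force between the arm and sealer above 25 N).
It fails at once if a food pack or another bystander is moved more than 30 mm (distance of any of bowl_a, bowl_b, sauce, brush, jar from where it was at the start of the episode above 0.03 m).
It also fails if it takes over 64 s, if anything falls off the work surface, if the arm or the gripper's body presses on something with over 40 N, if the wrist force passes 120 N, or if a joint passes its speed limit or range.

## Working session

There is one attempt and no reset: what is moved stays moved. The work goes in short steps, Python scripts to look and compute and a tool call to move; the robot and the scene stay as the last step left them, time stands still between calls to the robot, and variables do not carry over. Pictures are saved under pics/ and viewed, at most 10 in all, crops included, and the job is handed in when it is done.

Besides the shell and the picture viewer there is one more tool, called after "Call:" as name([rows], argument=value, ...), one row to a line, values as JSON. jog_arm: Moves the arm, as the interface text tells. Its arguments: {"type":"object","properties":{"rows":{"type":"array","items":{"type":"array"}}},"required":["rows"]}

```bash
mkdir -p pics; cat > h.py <<'E'
import numpy as np,cv2
from scipy.spatial.transform import Rotation as R
from workcell import r
def snap(cam,name,crop=None,s=1):
    c=r.get_calibration(cam); im=np.array(r.capture(cam))
    if crop: im=im[crop[1]:crop[3],crop[0]:crop[2]]
    if s!=1: im=cv2.resize(im,None,fx=s,fy=s,interpolation=cv2.INTER_CUBIC)
    cv2.imwrite('pics/'+name,im[:,:,::-1]); return c
def px2w(c,u,v,z):
    K=np.array([[c['fx'],0,c['cx']],[0,c['fy'],c['cy']],[0,0,1.]]);k=np.array([c['k1'],0,0,0.])
    p=cv2.undistortPoints(np.array([[[u,v]]],float),K,k)[0,0]
    T=np.linalg.inv(np.array(c['camera_from_world']));d=T[:3,:3]@[p[0],p[1],1];o=T[:3,3]
    return o+d*(z-o[2])/d[2]
def w2px(c,P):
    T=np.array(c['camera_from_world']);q=T[:3,:3]@P+T[:3,3];x=q[:2]/q[2];x=x*(1+c['k1']*(x@x))
    return np.array([c['fx']*x[0]+c['cx'],c['fy']*x[1]+c['cy']])
E
python3 - <<'E'
from h import *
c=r.get_calibration('scene');t=r.get_calibration('top')
import pickle
a=np.array(r.capture('scene'));b=np.array(r.capture('top'))
cv2.imwrite('pics/scene0.png',cv2.resize(a,(800,600))[:,:,::-1]);cv2.imwrite('pics/top0.png',cv2.resize(b,(800,600))[:,:,::-1])
s=r.sense();print(s)
E
```

```text
{'time': 0.1, 'joints': array([-1.39550014e+00,  4.94112281e-01,  1.34606981e+00, -3.69037959e-05,
        1.30249283e+00, -9.54844135e-02]), 'qvel': array([-1.13677361e-03, -1.33201923e-03, -2.31393973e-03,  5.51640896e-04,
       -1.29738914e-03, -8.71009795e-06]), 'effort': array([ 9.83165046e-04, -8.83592749e+01, -3.84559536e+01, -7.23057224e-05,
        5.23623603e-03,  1.18177468e-06]), 'tool_pos': array([ 0.1671216 , -0.60190659,  0.23076511]), 'tool_rot': array([-3.11177089e+00, -4.23912380e-01,  1.23621973e-04]), 'contact_force': array([ 0.58256305,  0.18123417, -1.01337341]), 'torque': array([-0.00022113, -0.0555299 ,  0.00435355]), 'grip_force': 0.0, 'gripper_width': 0.08530392818880415}
```

View pics/top0.png

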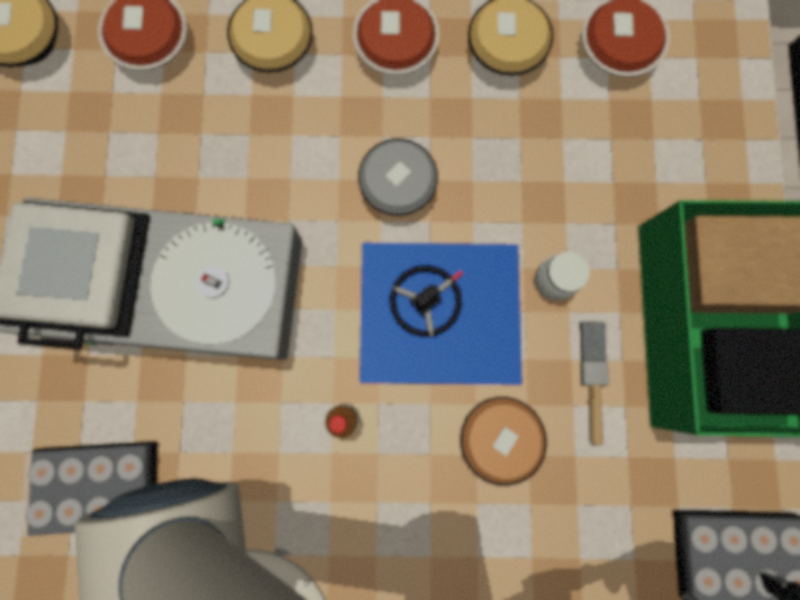

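View pics/scene0.png

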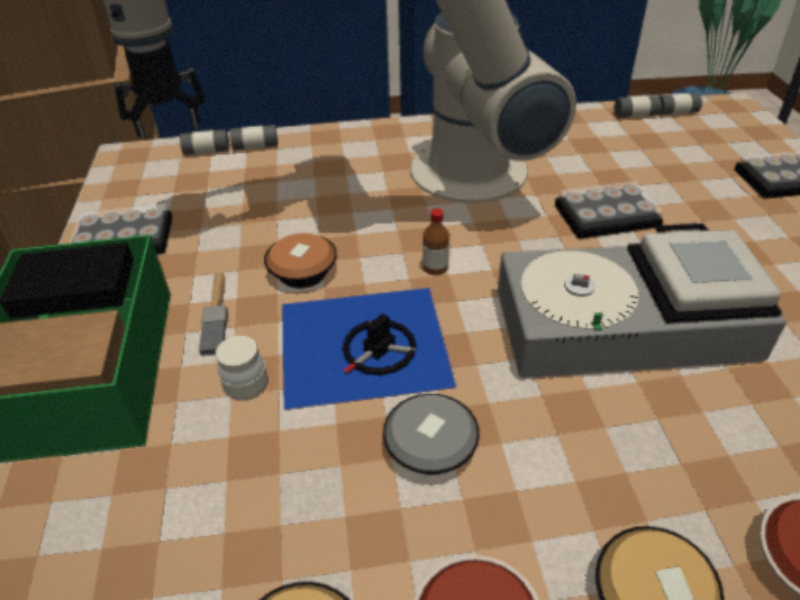

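The top view (800x600) shows the wheel at about (427,300) with its pointer tip at (462,273). The spindle is at (213,282), its red end to the upper left, and the clip is at (219,222). The scene view agrees.

```bash
cat > m.py <<'E'
from h import *
t=r.get_calibration('top');k=1.5625
f=lambda u,v,z:px2w(t,u/k-.2,v/k-.2,z)
b=np.array(r.capture('top'));hsv=cv2.cvtColor(b,cv2.COLOR_RGB2HSV)
def blob(mask,x0,y0,x1,y1):
    m=np.zeros_like(mask);x0,y0,x1,y1=[int(q/k) for q in(x0,y0,x1,y1)];m[y0:y1,x0:x1]=mask[y0:y1,x0:x1]
    v,u=np.nonzero(m);return u.mean(),v.mean(),len(u),(u,v)
red=((hsv[...,0]<8)|(hsv[...,0]>172))&(hsv[...,1]>120)&(hsv[...,2]>60)
green=(hsv[...,0]>45)&(hsv[...,0]<85)&(hsv[...,1]>100)
black=hsv[...,2]<50
white=(hsv[...,2]>150)&(hsv[...,1]<60)
u,v,n,_=blob(black,375,250,470,345);print('wheel black',n,px2w(t,u,v,.016))
(uu,vv)=_
# rim circle via hull ellipse
pts=np.c_[uu,vv].astype(np.int32);h=cv2.convexHull(pts);e=cv2.fitEllipse(h);print('rim',e,px2w(t,*e[0],.014))
W=px2w(t,*e[0],.014)
u,v,n,_=blob(red,440,260,475,300);p=px2w(t,u,v,.012);print('ptr',n,p,np.arctan2(*(p-W)[1::-1]))
d=np.array([W,]);
u,v,n,_=blob(red,195,265,230,300);a=px2w(t,u,v,.124);print('red tenon',n,a)
u,v,n,_=blob(green,205,210,235,235);g=px2w(t,u,v,.126);print('clip',n,g)
print('disc centre/seat',f(213,282,.116))
for q in[(22,201),(300,228),(290,357),(148,213),(131,334)]:print(q,f(*q,.1))
E
python3 m.py; python3 - <<'E'
import sys;sys.path.insert(0,'.')
E
python3 -c "
import cv2;a=cv2.imread('pics/top0.png');b=cv2.resize(a[200:360,140:310],None,fx=2.3,fy=2.3);c=cv2.resize(a[240:360,370:490],None,fx=3.06,fy=3.06);import numpy as np
h=min(b.shape[0],c.shape[0]);cv2.imwrite('pics/z1.png',np.hstack([b[:h],c[:h]]))"
```

```text
wheel black 345 [ 0.53293582 -0.27474398  0.016     ]
rim ((271.9292907714844, 192.3386993408203), (43.058597564697266, 43.542354583740234), 119.95785522460938) [ 0.5320575  -0.27407997  0.014     ]
ptr 11 [ 0.57459125 -0.32595174  0.012     ] -0.8839913579711626
red tenon 3 [0.54723657 0.05985236 0.124     ]
clip 14 [0.63118538 0.04306692 0.126     ]
disc centre/seat [0.54191282 0.04878167 0.116     ]
(22, 201) [0.66744823 0.35175876 0.1       ]
(300, 228) [ 0.63102574 -0.07469707  0.1       ]
(290, 357) [ 0.43267114 -0.06696356  0.1       ]
(148, 213) [0.65156473 0.1597318  0.1       ]
(131, 334) [0.46460713 0.17035576 0.1       ]
```

View pics/z1.png

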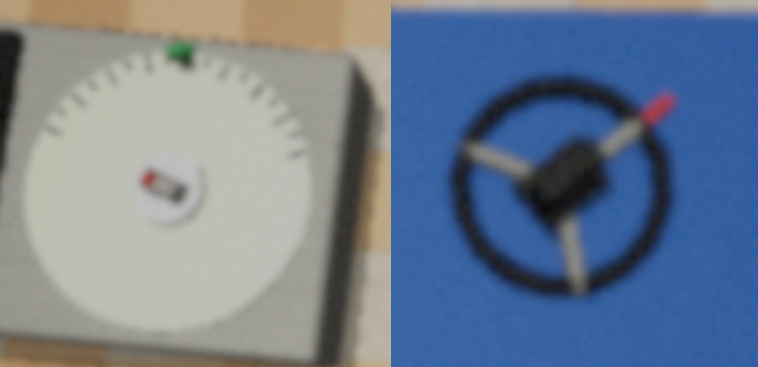

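The zoom shows the tenon's red end at the upper left of the seat, about 1 rad anticlockwise. The clip is at the top and the wheel pointer is to the upper right. I'll go above the wheel.

Call:
jog_arm([
  [[0, 0, 0], [3.5, -1.8, 0], 1],
  [[0, 0, 0], [3.5, -1.8, 0], 1],
  [[0, 0, 0], [3.5, -1.8, 0], 1],
  [[0, 0, 0], [3.5, -1.8, 0], 1],
  [[0, 0, 0], [3.5, -1.8, 0], 1],
  [[0, 0, 0], [3.5, -1.8, 0], 1],
  [[0, 0, 0], [3.5, -1.8, 0], 1],
  [[0, 0, 0], [3.5, -1.8, 0], 1],
])

```text
time: 0.95
tool_pos: [0.3994, -0.3873, 0.2312]
tool_rot: [-3.113, -0.424, 0.0]
contact_force: [-0.2, -0.2, 0.3]
gripper_width: 0.0857
grip_force: 0.0
```

Call:
jog_arm([
  [[0, 0, 8.5], [0, 0, 0], 1],
  [[0, 0, 8.5], [0, 0, 0], 1],
  [[0, 0, 8.5], [0, 0, 0], 1],
  [[0, 0, 8.5], [0, 0, 0], 1],
  [[0, 0, 8.5], [0, 0, 0], 1],
  [[0, 0, 8.5], [0, 0, 0], 1],
  [[0, 0, 8.5], [0, 0, 0], 1],
  [[0, 0, 6.5], [0, 0, 0], 1],
])

```text
time: 1.75
tool_pos: [0.3984, -0.3885, 0.2311]
tool_rot: [-2.837, 1.348, 0.001]
contact_force: [0.1, -0.9, 0.8]
gripper_width: 0.0854
grip_force: 0.0
```

```bash
cat >> h.py <<'E'
def go(P,yaw=None):
    s=r.sense();p=s['tool_pos'];M=R.from_rotvec(s['tool_rot']).as_matrix();y=np.arctan2(M[1,0],M[0,0])
    print('t',s['time'],'tcp',p.round(4),'yaw',round(y,4),'tilt',np.degrees(np.arccos(-M[2,2])).round(2),'F',s['contact_force'].round(1),'T',s['torque'].round(2),'w',round(s['gripper_width'],4),'j6',s['joints'][5].round(2))
    if P is not None: print('shift cm',(M.T@(np.array(P)-p)*100).round(2))
    if yaw is not None: print('turn deg',np.degrees((y-yaw+np.pi)%(2*np.pi)-np.pi).round(1))
E
python3 -c "
from h import *
go([.532,-.274,.2],-.884)"
```

```text
t 1.75 tcp [ 0.3984 -0.3885  0.2311] yaw -0.8872 tilt 0.03 F [ 0.1 -0.9  0.8] T [-0.02 -0.01 -0.01] w 0.0854 j6 1.58
shift cm [ -0.43 -17.59   3.11]
turn deg -0.2
```

Call:
jog_arm([
  [[0, 0, 0], [-0.1, -3.5, 0.6], 1],
  [[0, 0, 0], [-0.1, -3.5, 0.6], 1],
  [[0, 0, 0], [-0.1, -3.5, 0.6], 1],
  [[0, 0, 0], [-0.1, -3.5, 0.6], 1],
  [[0, 0, 0], [0, -3.5, 0.6], 1],
  [[0, 0, 0], [0, 0, 0], 1],
  [[0, 0, 0], [0, 0, 0], 1],
])

```text
time: 2.45
tool_pos: [0.5311, -0.2735, 0.2009]
tool_rot: [2.843, -1.338, -0.001]
contact_force: [-0.3, 0.2, -0.1]
gripper_width: 0.0852
grip_force: 0.0
```

```bash
python3 -c "
from h import *
go([.532,-.274,.2],-.884)
c=snap('wrist','w1.png')
print(c)
for P in [(.532,-.274,.068),(.532,-.274,.016)]:print(w2px(c,np.array(P)))
"
```

```text
t 2.45 tcp [ 0.5311 -0.2735  0.2009] yaw -0.8796 tilt 0.05 F [-0.3  0.2 -0.1] T [-0.01 -0.01  0.05] w 0.0852 j6 1.87
shift cm [ 0.09 -0.04  0.09]
turn deg 0.3
{'fx': 289.27748722489605, 'fy': 289.27748722489605, 'cx': 255.6822666040425, 'cy': 186.23991584018862, 'k1': -0.037799199761160474, 'camera_from_world': array([[-7.70756276e-01, -6.37129707e-01, -7.07394610e-04,
         2.35930754e-01],
       [-6.09328000e-01,  7.36798348e-01,  2.92997581e-01,
         4.94827151e-01],
       [-1.86156256e-01,  2.26260760e-01, -9.56112921e-01,
         5.11102269e-01],
       [ 0.00000000e+00,  0.00000000e+00,  0.00000000e+00,
         1.00000000e+00]])}
[256.10222209 174.77908056]
[256.07156796 163.32072319]
```

View pics/w1.png

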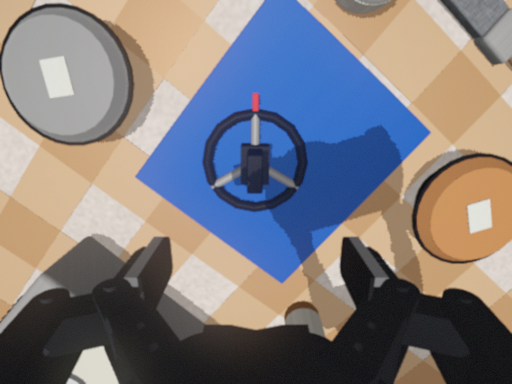

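The wrist view shows the wheel rim spanning columns 203–308 and rows 110–211, pointer tip at (256,94). That is aligned with the tool, so I'll refine along tool x with an ellipse fit.

```bash
cat > fit.py <<'E'
from h import *
from scipy.optimize import least_squares
im=cv2.imread('pics/w1.png');c=r.get_calibration('wrist')
hsv=cv2.cvtColor(im,cv2.COLOR_BGR2HSV)
# outer rim: non-blue dark in roi
m=((hsv[...,0]<100)|(hsv[...,0]>125)|(hsv[...,1]<120)|(hsv[...,2]<50)).astype(np.uint8);m[:107]=0;m[215:]=0;m[:,:200]=0;m[:,312:]=0
blk=(im.max(2)<60)&(m>0)
red=(hsv[...,1]>120)&((hsv[...,0]<8)|(hsv[...,0]>172));v,u=np.nonzero(red[85:120,245:270]);print('red',u.min()+245,u.max()+245,v.min()+85,v.max()+85,u.mean()+245)
cx,cy=255.5,162
A=np.linspace(0,2*np.pi,72,endpoint=False);P=[]
g=im[...,0].astype(float)
for a in A:
    if abs((a+np.pi/2+np.pi)%(2*np.pi)-np.pi)<.25: continue
    rr=np.arange(62,35,-.25);x=cx+rr*np.cos(a);y=cy+rr*np.sin(a)
    p=cv2.remap(g.astype(np.float32),x.astype(np.float32)[None],y.astype(np.float32)[None],1)[0]
    i=np.argmax(p<90)
    if 0<i: P.append((x[i],y[i]))
W=np.array([px2w(c,*p,.013)[:2] for p in P])
s=least_squares(lambda q:np.hypot(*(W-q[:2]).T)-q[2],[.532,-.274,.062],loss='soft_l1',f_scale=.001)
print(len(W),s.x,np.abs(s.fun).mean())
t=px2w(c,u.mean()+245,v.min()+85,.012);print('tip',t,np.arctan2(*(t[:2]-s.x[:2])[::-1]))
go([*s.x[:2],.035])
E
python3 fit.py
```

```text
red 252 258 94 110 255.0
66 [ 0.53284869 -0.27435153  0.05964925] 0.0003475804192178672
tip [ 0.58142995 -0.33319198  0.012     ] -0.8806132651288248
t 2.5 tcp [ 0.5306 -0.2742  0.2011] yaw -0.8806 tilt 0.03 F [ 0.5 -0.3  0.2] T [ 0.    0.02 -0.01] w 0.0854 j6 1.87
shift cm [ 0.16 -0.17 16.61]
```

Call:
jog_arm([
  [[0, 0, 0], [0.2, -0.1, 3.0], 1],
  [[0, 0, 0], [0, 0, 3.0], 1],
  [[0, 0, 0], [0, 0, 3.0], 1],
  [[0, 0, 0], [0, 0, 3.0], 1],
  [[0, 0, 0], [0, 0, 2.5], 1],
  [[0, 0, 0], [0, 0, 2.0], 1],
  [[0, 0, 0], [0, 0, 0], 0.3],
  [[0, 0, 0], [0, 0, 0], 0],
])

```text
time: 3.3
tool_pos: [0.5326, -0.2758, 0.0368]
tool_rot: [2.841, -1.341, -0.0]
contact_force: [0.3, 0.2, 0.5]
gripper_width: 0.0592
grip_force: 0.0
```

Call:
jog_arm([
  [[0, 0, 0], [0, 0, 0], 0],
  [[0, 0, 0], [0, 0, 0], 0],
  [[0, 0, 0], [0, 0, 0], 0],
  [[0, 0, 0], [0, 0, 0], 0],
  [[0, 0, 0], [0, 0, 0], 0],
  [[0, 0, 0], [0, 0, 0], 0],
])

```text
time: 3.9
tool_pos: [0.5334, -0.2754, 0.0374]
tool_rot: [2.841, -1.339, 0.002]
contact_force: [-2.6, 0.2, 9.7]
gripper_width: 0.0154
grip_force: 59.0
```

```bash
python3 -c "
from h import *
go([.542,.0488,.18],.9)"
```

```text
t 3.9 tcp [ 0.5334 -0.2754  0.0374] yaw -0.8811 tilt 0.09 F [-2.6  0.2  9.7] T [-0.08  0.43 -0.1 ] w 0.0154 j6 1.88
shift cm [-24.44 -21.3  -14.29]
turn deg -102.0
```

Call:
jog_arm([
  [[0, 0, 0], [0, 0, -1.5], 0],
  [[0, 0, 0], [0, 0, -2.5], 0],
  [[0, 0, 0], [0, 0, -3], 0],
  [[0, 0, 0], [0, 0, -3], 0],
  [[0, 0, 0], [0, 0, -3], 0],
  [[0, 0, 0], [0, 0, -2.5], 0],
  [[0, 0, 0], [-1.5, -1.3, -1], 0],
  [[0, 0, 0], [-2, -1.8, 0], 0],
])

```text
time: 4.7
tool_pos: [0.5351, -0.2284, 0.203]
tool_rot: [2.84, -1.342, 0.005]
contact_force: [-0.1, 1.3, -4.8]
gripper_width: 0.015
grip_force: 59.2
```

Call:
jog_arm([
  [[0, 0, 0], [-3, -2.6, 0], 0],
  [[0, 0, 0], [-3, -2.6, 0], 0],
  [[0, 0, 0], [-3, -2.6, 0], 0],
  [[0, 0, 0], [-3, -2.6, 0], 0],
  [[0, 0, 0], [-2.5, -2.2, 0], 0],
  [[0, 0, 0], [-2, -1.7, 0], 0],
  [[0, 0, -5], [0, 0, 0], 0],
  [[0, 0, -8], [0, 0, 0], 0],
])

```text
time: 5.5
tool_pos: [0.5392, -0.0084, 0.2011]
tool_rot: [2.978, -1.001, -0.001]
contact_force: [0.1, -0.6, -3.5]
gripper_width: 0.0152
grip_force: 59.3
```

Call:
jog_arm([
  [[0, 0, -8], [0, 0, 0], 0],
  [[0, 0, -8], [0, 0, 0], 0],
  [[0, 0, -8], [0, 0, 0], 0],
  [[0, 0, -8], [0, 0, 0], 0],
  [[0, 0, -8], [0, 0, 0], 0],
  [[0, 0, -8], [0, 0, 0], 0],
  [[0, 0, -8], [0, 0, 0], 0],
  [[0, 0, -8], [0, 0, 0], 0],
])

```text
time: 6.3
tool_pos: [0.5392, -0.0094, 0.201]
tool_rot: [-3.055, -0.73, 0.001]
contact_force: [-0.0, 0.2, -3.2]
gripper_width: 0.0148
grip_force: 59.3
```

```bash
python3 -c "
from h import *
go([.542,.0488,.187],.9)
c=snap('wrist','w2.png');
for n in ['w2b.png']: pass
for P in [(.542,.0488,.124),(.542,.0488,.108)]:print(w2px(c,np.array(P)))
"
```

```text
t 6.3 tcp [ 0.5392 -0.0094  0.201 ] yaw 0.4688 tilt 0.05 F [-0.   0.2 -3.2] T [ 0.04 -0.04  0.05] w 0.0148 j6 0.97
shift cm [ 2.88 -5.07  1.41]
turn deg -24.7
[191.89467663 160.37339289]
[195.99324874 156.39889322]
```

View pics/w2.png

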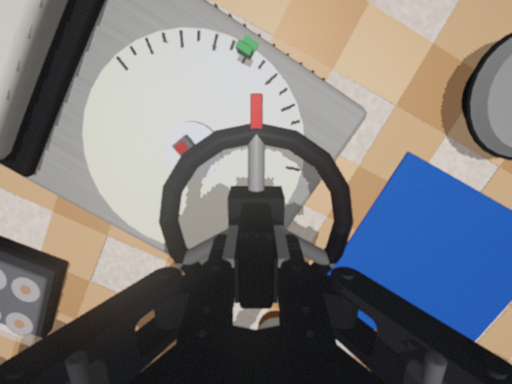

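The wrist view shows the clip at about (247,46), the red tenon end at (180,147) with the seat disc around (191,145), and the held wheel's pointer tip at (256,94). I'll fit the dial and the wheel centre.

```bash
cat > fit2.py <<'E'
from h import *
from scipy.optimize import least_squares
def circ(W,q0,R0=None):
    if R0: s=least_squares(lambda q:np.hypot(*(W-q).T)-R0,q0[:2],loss='soft_l1',f_scale=.0007)
    else: s=least_squares(lambda q:np.hypot(*(W-q[:2]).T)-q[2],q0,loss='soft_l1',f_scale=.0007)
    return s.x.round(4),np.median(abs(s.fun)).round(5)
def edge(g,cx,cy,angs,r0,r1,thr,up):
    P=[]
    for a in angs:
        rr=np.arange(r0,r1,.25 if r1>r0 else -.25);x=cx+rr*np.cos(a);y=cy+rr*np.sin(a)
        p=cv2.remap(g,x.astype(np.float32)[None],y.astype(np.float32)[None],1)[0]
        b=p>thr if up else p<thr
        if b.any() and b.argmax()>0: P.append((x[b.argmax()],y[b.argmax()]))
    return P
c=r.get_calibration('wrist');t=r.get_calibration('top')
im=cv2.imread('pics/w2.png')
# dial: warm white (brightness) vs grey
g=im[...,1].astype(np.float32)
D=np.radians
P=edge(g,193,138,D(np.r_[100:290:4,305:330:4]),125,85,185,True)
W=np.array([px2w(c,*p,.102)[:2] for p in P]);print('dial wrist',len(W),circ(W,[.542,.0488,.085]))
tp=cv2.imread('pics/top0.png');gt=tp[...,1].astype(np.float32)
P=edge(gt,213,282,D(np.r_[0:360:4]),75,45,185,True)
W=np.array([px2w(t,*(np.array(p)/1.5625-.18),.102)[:2] for p in P]);print('dial top',len(W),circ(W,[.542,.0488,.085]))
hsv=cv2.cvtColor(im,cv2.COLOR_BGR2HSV)
def cen(mask,x0,y0,x1,y1):
    v,u=np.nonzero(mask[y0:y1,x0:x1]);return u.mean()+x0,v.mean()+y0,len(u),(u.min()+x0,u.max()+x0,v.min()+y0,v.max()+y0)
red=(hsv[...,1]>110)&((hsv[...,0]<8)|(hsv[...,0]>172))&(hsv[...,2]>80)
gr=(hsv[...,0]>50)&(hsv[...,0]<80)&(hsv[...,1]>100)
a=cen(red,165,130,200,162);print('red tenon',a,px2w(c,a[0],a[1],.123))
a=cen(gr,230,30,265,65);print('clip',a,px2w(c,a[0],a[1],.124))
a=cen(red,245,85,270,135);print('ptr',a)
# wheel outer rim (dark) in tool frame
s=r.sense();p=s['tool_pos'];M=R.from_rotvec(s['tool_rot']).as_matrix()
P=edge(g,256,213,D(np.r_[165:260:3,280:375:3]),120,80,75,False)
W=np.array([(M.T@(px2w(c,*q,p[2]-.0334+.009)-p))[:2] for q in P]);print('wheel in tool',len(W),circ(W,[0,0,.062]),circ(W,[0,0],.062))
q=px2w(c,a[0],a[3][2],p[2]-.0334+.008);print('tip in tool',(M.T@(q-p)).round(4))
cv2.imwrite('pics/z2.png',cv2.resize(im[115:175,150:230],None,fx=8,fy=8,interpolation=cv2.INTER_CUBIC))
E
python3 fit2.py
```

```text
dial wrist 46 (array([0.5438, 0.0541, 0.0941]), np.float64(0.00011))
dial top 90 (array([0.5402, 0.054 , 0.0873]), np.float64(0.00215))
red tenon (np.float64(181.10476190476192), np.float64(147.4190476190476), 105, (np.int64(175), np.int64(187), np.int64(141), np.int64(154))) [0.54666719 0.06043496 0.123     ]
clip (np.float64(246.7638190954774), np.float64(45.472361809045225), 199, (np.int64(237), np.int64(256), np.int64(37), np.int64(54))) [0.63398452 0.0479972  0.124     ]
ptr (np.float64(255.96907216494844), np.float64(111.26804123711341), 388, (np.int64(250), np.int64(262), np.int64(94), np.int64(128)))
wheel in tool 64 (array([ 0.0004, -0.0007,  0.0598]), np.float64(0.00031)) (array([-0.0024, -0.0005]), np.float64(0.0008))
tip in tool [ 0.0772 -0.0009  0.0253]
```

View pics/z2.png

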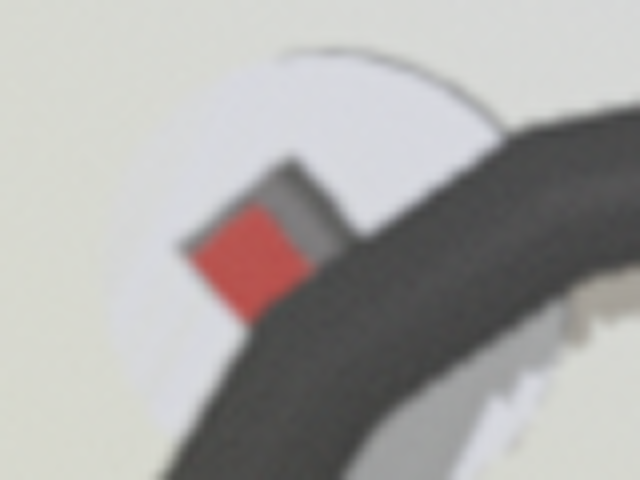

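The zoom shows the red end cap with corners (190,255), (262,203), (315,268) and (250,325) in the crop, and the seat arc around it. I'll convert these to the tenon angle and axis.

```bash
cat > fit3.py <<'E'
from fit2 import *
f=lambda x,y,z:px2w(c,150+x/8-.45,115+y/8-.45,z)
W=np.array([f(*q,.108)[:2] for q in [(105,280),(145,150),(200,95),(280,55),(340,45),(430,75),(505,130),(165,430)]])
print('seat',circ(W,[.54,.05,.024]),circ(W,[.54,.05],.024))
A,B,C,E=[f(*q,.124)[:2] for q in[(190,255),(262,203),(315,268),(250,325)]]
ang=lambda d:np.arctan2(d[1],d[0])
print('w',np.linalg.norm(A-B),'yaw normal',ang(B-A)+np.pi/2,'sideR',ang(B-C),'sideL',ang(A-E))
G,H,I=[f(*q,.119)[:2] for q in[(180,248),(290,155),(360,240)]];print(np.linalg.norm(G-H),ang(H-G)+np.pi/2,ang(H-I))
print('end mid',(A+B)/2, 'axis est',[ (A+B)/2-.011*np.array([np.cos(y),np.sin(y)]) for y in(.9,1.,1.1)])
E
python3 fit3.py | tail -5
```

```text
tip in tool [ 0.0772 -0.0009  0.0253]
seat (array([0.5441, 0.0534, 0.0243]), np.float64(0.00018)) (array([0.5443, 0.0537]), np.float64(0.00027))
w 0.00881159882532574 yaw normal 1.0747544637277098 sideR 1.1199401944241583 sideL 1.1379784499686068
0.014551767122630656 1.1449001255994744 1.1300824311887756
end mid [0.54876034 0.06383139] axis est [array([0.54192263, 0.0552148 ]), array([0.54281701, 0.05457521]), array([0.54377078, 0.05402811])]
```

Call:
jog_arm([
  [[0, 0, -7.5], [0, 0, 0], 0],
  [[0, 0, -7.5], [0, 0, 0], 0],
  [[0, 0, -7.5], [0, 0, 0], 0],
  [[0, 0, -7.5], [0, 0, 0], 0],
  [[0, 0, -7.3], [0, 0, 0], 0],
  [[0, 0, 0], [2, -0.7, 0], 0],
  [[0, 0, 0], [2, -0.7, 0], 0],
  [[0, 0, 0], [1.9, -0.8, 0], 0],
])

```text
time: 7.15
tool_pos: [0.5458, 0.0537, 0.2011]
tool_rot: [-2.669, -1.656, 0.001]
contact_force: [-0.3, 0.2, -2.9]
gripper_width: 0.0152
grip_force: 59.3
```

Call:
jog_arm([
  [[0, 0, 0], [0, 0, 1], 0],
  [[0, 0, 0], [0, 0, 1], 0],
  [[0, 0, 0], [0, 0, 1], 0],
  [[0, 0, 0], [0, 0, 0], 0],
  [[0, 0, 0], [0, 0, 0], 0],
])

```text
time: 7.65
tool_pos: [0.5461, 0.0521, 0.171]
tool_rot: [-2.667, -1.659, 0.001]
contact_force: [-0.0, -0.0, -2.8]
gripper_width: 0.0155
grip_force: 59.1
```

```bash
python3 -c "
from h import *
go([.545,.054,.160],1.12)"
```

```text
t 7.65 tcp [0.5461 0.0521 0.171 ] yaw 1.1127 tilt 0.05 F [-0.  -0.  -2.8] T [ 0.02  0.   -0.04] w 0.0155 j6 0.44
shift cm [ 0.12 -0.18  1.1 ]
turn deg -0.4
```

Call:
jog_arm([
  [[0, 0, 0], [0.05, -0.12, 0.5], 0],
  [[0, 0, 0], [0, 0, 0.4], 0],
  [[0, 0, 0], [0, 0, 0.2], 0],
  [[0, 0, 0], [0, 0, 0.2], 0],
  [[0, 0, 0], [0, 0, 0], 0],
])

```text
time: 8.15
tool_pos: [0.5453, 0.0536, 0.1581]
tool_rot: [-2.667, -1.66, 0.0]
contact_force: [-0.5, 0.4, -3.8]
gripper_width: 0.0152
grip_force: 59.4
```

Call:
jog_arm([
  [[0, 0, 0], [0, 0, 0.1], 0],
  [[0, 0, 0], [0, 0, 0.1], 0],
  [[0, 0, 0], [0, 0, 0], 0],
])

```text
time: 8.45
tool_pos: [0.5454, 0.0536, 0.1562]
tool_rot: [-2.667, -1.661, 0.0]
contact_force: [0.1, 0.4, -3.4]
gripper_width: 0.0154
grip_force: 59.4
```

```bash
python3 -c "
from h import *
go([.545,.054,.1414],1.12)"
```

```text
t 8.45 tcp [0.5454 0.0536 0.1562] yaw 1.1138 tilt 0.0 F [ 0.1  0.4 -3.4] T [-0.04  0.02 -0.02] w 0.0154 j6 0.45
shift cm [ 0.02 -0.05  1.48]
turn deg -0.4
```

Free hanging load reads about -3 N; continue down in 1–1.5 mm steps.

Call:
jog_arm([
  [[0, 0, 0], [0, 0, 0.1], 0],
  [[0, 0, 0], [0, 0, 0.1], 0],
  [[0, 0, 0], [0, 0, 0], 0],
])

```text
time: 8.75
tool_pos: [0.5453, 0.0536, 0.1542]
tool_rot: [-2.667, -1.66, 0.0]
contact_force: [-0.9, -0.1, -3.9]
gripper_width: 0.0149
grip_force: 59.4
```

Call:
jog_arm([
  [[0, 0, 0], [0, 0, 0.1], 0],
  [[0, 0, 0], [0, 0, 0], 0],
])

```text
time: 8.95
tool_pos: [0.5453, 0.0536, 0.1532]
tool_rot: [-2.667, -1.66, 0.0]
contact_force: [0.2, 0.0, -3.9]
gripper_width: 0.015
grip_force: 59.4
```

```bash
python3 -c "
from h import *
go([.545,.054,.1414],1.12)"
```

```text
t 8.95 tcp [0.5453 0.0536 0.1532] yaw 1.1138 tilt 0.01 F [ 0.2  0.  -3.9] T [0.   0.04 0.05] w 0.015 j6 0.45
shift cm [ 0.02 -0.05  1.18]
turn deg -0.4
```

Call:
jog_arm([
  [[0, 0, 0], [0, 0, 0.1], 0],
  [[0, 0, 0], [0, 0, 0], 0],
])

```text
time: 9.15
tool_pos: [0.5453, 0.0536, 0.1522]
tool_rot: [-2.667, -1.66, 0.0]
contact_force: [-0.0, -0.5, -2.8]
gripper_width: 0.0149
grip_force: 59.4
```

Call:
jog_arm([
  [[0, 0, 0], [0, 0, 0.05], 0],
  [[0, 0, 0], [0, 0, 0.05], 0],
  [[0, 0, 0], [0, 0, 0], 0],
])

```text
time: 9.45
tool_pos: [0.5453, 0.0536, 0.1512]
tool_rot: [-2.667, -1.661, 0.0]
contact_force: [-0.4, -0.6, -4.4]
gripper_width: 0.0153
grip_force: 59.4
```

```bash
python3 -c "
from h import *
go([.545,.054,.1414],1.12)"
```

```text
t 9.45 tcp [0.5453 0.0536 0.1512] yaw 1.1138 tilt 0.01 F [-0.4 -0.6 -4.4] T [-0.03 -0.03 -0.04] w 0.0153 j6 0.45
shift cm [ 0.02 -0.05  0.98]
turn deg -0.4
```

Underside is now under 10 mm above the seat with no resistance, so it is past the taper. Continuing.

Call:
jog_arm([
  [[0, 0, 0], [0, 0, 0.1], 0],
  [[0, 0, 0], [0, 0, 0.1], 0],
  [[0, 0, 0], [0, 0, 0], 0],
])

```text
time: 9.75
tool_pos: [0.5453, 0.0536, 0.1491]
tool_rot: [-2.667, -1.66, 0.0]
contact_force: [-0.2, -0.7, -3.2]
gripper_width: 0.015
grip_force: 59.4
```

Call:
jog_arm([
  [[0, 0, 0], [0, 0, 0.1], 0],
  [[0, 0, 0], [0, 0, 0.1], 0],
  [[0, 0, 0], [0, 0, 0], 0],
])

```text
time: 10.05
tool_pos: [0.5453, 0.0536, 0.1471]
tool_rot: [-2.667, -1.66, 0.0]
contact_force: [0.3, 0.5, -3.2]
gripper_width: 0.0151
grip_force: 59.4
```

Call:
jog_arm([
  [[0, 0, 0], [0, 0, 0.1], 0],
  [[0, 0, 0], [0, 0, 0.1], 0],
  [[0, 0, 0], [0, 0, 0], 0],
])

```text
time: 10.35
tool_pos: [0.5453, 0.0536, 0.1451]
tool_rot: [-2.667, -1.66, 0.0]
contact_force: [-0.9, -0.5, -3.1]
gripper_width: 0.0151
grip_force: 59.4
```

```bash
python3 -c "
from h import *
go([.545,.054,.1414],1.12)"
```

```text
t 10.35 tcp [0.5453 0.0536 0.1451] yaw 1.1138 tilt 0.01 F [-0.9 -0.5 -3.1] T [ 0.   -0.01  0.02] w 0.0151 j6 0.45
shift cm [ 0.02 -0.05  0.37]
turn deg -0.4
```

Call:
jog_arm([
  [[0, 0, 0], [0, 0, 0.1], 0],
  [[0, 0, 0], [0, 0, 0.1], 0],
  [[0, 0, 0], [0, 0, 0], 0],
])

```text
time: 10.65
tool_pos: [0.5453, 0.0536, 0.1431]
tool_rot: [-2.667, -1.66, 0.0]
contact_force: [-0.0, -0.5, -4.4]
gripper_width: 0.0149
grip_force: 59.4
```

Call:
jog_arm([
  [[0, 0, 0], [0, 0, 0.07], 0],
  [[0, 0, 0], [0, 0, 0], 0],
])

```text
time: 10.85
tool_pos: [0.5454, 0.0536, 0.1425]
tool_rot: [-2.667, -1.661, 0.0]
contact_force: [0.4, -0.3, -3.6]
gripper_width: 0.0148
grip_force: 59.4
```

Call:
jog_arm([
  [[0, 0, 0], [0, 0, 0.05], 0],
  [[0, 0, 0], [0, 0, 0], 0],
])

```text
time: 11.05
tool_pos: [0.5454, 0.0536, 0.142]
tool_rot: [-2.667, -1.66, 0.0]
contact_force: [0.0, 0.4, -3.3]
gripper_width: 0.0153
grip_force: 59.4
```

```bash
python3 -c "
from h import *
go([.545,.054,.1414],-.064)"
```

```text
t 11.05 tcp [0.5454 0.0536 0.142 ] yaw 1.1138 tilt 0.0 F [ 0.   0.4 -3.3] T [-0.02 -0.01  0.03] w 0.0153 j6 0.45
shift cm [ 0.02 -0.05  0.06]
turn deg 67.5
```

Call:
jog_arm([
  [[0, 0, 0], [0, 0, 0.05], 0],
  [[0, 0, 0], [0, 0, 0], 0],
])

```text
time: 11.25
tool_pos: [0.5453, 0.0536, 0.1415]
tool_rot: [-2.667, -1.66, 0.0]
contact_force: [-0.2, -0.2, -3.5]
gripper_width: 0.0153
grip_force: 59.4
```

Call:
jog_arm([
  [[0, 0, 0], [0, 0, 0.04], 0],
  [[0, 0, 0], [0, 0, 0], 0],
])

```text
time: 11.45
tool_pos: [0.5454, 0.0535, 0.1414]
tool_rot: [2.667, 1.66, 0.0]
contact_force: [-0.9, -2.0, 4.3]
gripper_width: 0.0151
grip_force: 60.2
```

Call:
jog_arm([
  [[0, 0, 0], [0, 0, 0.03], 0],
  [[0, 0, 0], [0, 0, 0], 0],
])

```text
time: 11.65
tool_pos: [0.5454, 0.0536, 0.1414]
tool_rot: [2.667, 1.66, 0.0]
contact_force: [-4.3, -1.1, 9.1]
gripper_width: 0.0148
grip_force: 61.3
```

Contact at exactly the expected seat height, so the wheel is home. I'll unload slightly and turn clockwise in small steps.

Call:
jog_arm([
  [[0, 0, 0], [0, 0, -0.06], 0],
  [[0, 0, 2], [0, 0, 0], 0],
  [[0, 0, 3], [0, 0, 0], 0],
  [[0, 0, 3], [0, 0, 0], 0],
  [[0, 0, 3], [0, 0, 0], 0],
  [[0, 0, 3], [0, 0, 0], 0],
  [[0, 0, 3], [0, 0, 0], 0],
  [[0, 0, 0], [0, 0, 0], 0],
])

```text
time: 12.45
tool_pos: [0.5453, 0.0536, 0.1414]
tool_rot: [2.884, 1.247, -0.0]
contact_force: [-0.3, 0.1, -1.1]
gripper_width: 0.0152
grip_force: 59.8
```

```bash
python3 -c "
from h import *
go(None,-.064)"
```

```text
t 12.45 tcp [0.5453 0.0536 0.1414] yaw 0.8162 tilt 0.01 F [-0.3  0.1 -1.1] T [-0.1   0.18  0.01] w 0.0152 j6 0.74
turn deg 50.4
```

Call:
jog_arm([
  [[0, 0, 3], [0, 0, 0], 0],
  [[0, 0, 4], [0, 0, 0], 0],
  [[0, 0, 4], [0, 0, 0], 0],
  [[0, 0, 4], [0, 0, 0], 0],
  [[0, 0, 4], [0, 0, 0], 0],
  [[0, 0, 4], [0, 0, 0], 0],
  [[0, 0, 4], [0, 0, 0], 0],
])

```text
time: 13.15
tool_pos: [0.5456, 0.0533, 0.1415]
tool_rot: [3.094, 0.539, 0.0]
contact_force: [-0.3, -3.7, -0.9]
gripper_width: 0.0152
grip_force: 59.5
```

```bash
python3 -c "
from h import *
go(None,-.064)
c=snap('wrist','w3.png')"
```

```text
t 13.15 tcp [0.5456 0.0533 0.1415] yaw 0.3451 tilt 0.04 F [-0.3 -3.7 -0.9] T [-0.65 -0.09  0.19] w 0.0152 j6 1.21
turn deg 23.4
```

View pics/w3.png

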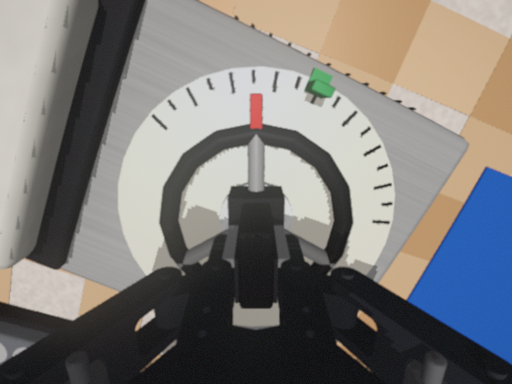

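The wheel is held straight with its pointer tip at (256,94). The clip's top face is at about (320,76), clockwise of the pointer. Measuring the remaining angle.

```bash
cat > ang.py <<'E'
import sys
from h import *
c=r.get_calibration('wrist');im=cv2.imread(sys.argv[1]);x0,y0,x1,y1=map(int,sys.argv[2:6])
hsv=cv2.cvtColor(im,cv2.COLOR_BGR2HSV)
gr=(hsv[...,0]>50)&(hsv[...,0]<80)&(hsv[...,1]>100);gr[:y0]=0;gr[y1:]=0;gr[:,:x0]=0;gr[:,x1:]=0
v,u=np.nonzero(gr);V=hsv[v,u,2];thr=cv2.threshold(V[None].astype(np.uint8),0,255,8)[0];b=V>thr
print('n',len(u),b.sum(),'thr',thr)
O=np.array([.5442,.0538])
for n,m,z in(('top',b,.126),('side',~b,.120),('all',b|True,.123)):
    p=px2w(c,u[m].mean(),v[m].mean(),z);d=p[:2]-O;print(n,u[m].mean().round(1),v[m].mean().round(1),p,np.hypot(*d).round(4),'ang',np.arctan2(d[1],d[0]).round(4))
red=(hsv[...,1]>110)&((hsv[...,0]<8)|(hsv[...,0]>172))&(hsv[...,2]>80)
v,u=np.nonzero(red[80:135,240:275]);p=px2w(c,u.mean()+240,v.mean()+80,.119)
d=p[:2]-O;print('ptr',u.mean()+240,p,'ang',np.arctan2(d[1],d[0]).round(4))
go(None)
E
python3 ang.py pics/w3.png 300 60 345 110
```

```text
n 410 346 thr 157.0
top 321.6 82.2 [0.63478329 0.04973117 0.126     ] 0.0907 ang -0.0449
side 320.3 86.6 [0.6331582 0.0483967 0.12     ] 0.0891 ang -0.0607
all 321.4 82.9 [0.63478786 0.04914015 0.123     ] 0.0907 ang -0.0514
ptr 255.89005235602093 [0.60920293 0.07688477 0.119     ] ang 0.3412
t 13.2 tcp [0.5456 0.0533 0.1414] yaw 0.3403 tilt 0.03 F [ 0.6 -4.9 -1.8] T [-0.67 -0.1   0.08] w 0.0153 j6 1.22
```

Call:
jog_arm([
  [[0, 0, 3], [0, 0, 0], 0],
  [[0, 0, 4], [0, 0, 0], 0],
  [[0, 0, 4], [0, 0, 0], 0],
  [[0, 0, 4], [0, 0, 0], 0],
  [[0, 0, 4], [0, 0, 0], 0],
  [[0, 0, 3.5], [0, 0, 0], 0],
  [[0, 0, 0], [0, 0, 0], 0],
  [[0, 0, 0], [0, 0, 0], 0],
])

```text
time: 14.0
tool_pos: [0.5456, 0.053, 0.1415]
tool_rot: [3.14, -0.069, 0.001]
contact_force: [0.4, -6.7, -2.1]
gripper_width: 0.0153
grip_force: 59.6
```

```bash
python3 -c "
from h import *
c=snap('wrist','w4.png')
im=cv2.imread('pics/w4.png');cv2.imwrite('pics/z4.png',cv2.resize(im[50:150,196:316],None,fx=5,fy=5,interpolation=cv2.INTER_CUBIC))"; python3 ang.py pics/w4.png 225 40 290 115
```

```text
n 401 325 thr 168.0
top 259.5 67.7 [0.63495389 0.04829777 0.126     ] 0.0909 ang -0.0606
side 261.0 71.1 [0.63379923 0.0474802  0.12      ] 0.0898 ang -0.0704
all 259.8 68.4 [0.63491982 0.04811532 0.123     ] 0.0909 ang -0.0626
ptr 256.04615384615386 [0.61297302 0.05102484 0.119     ] ang -0.0403
t 14.05 tcp [0.5456 0.053  0.1415] yaw -0.0438 tilt 0.06 F [ 0.7 -7.  -2.1] T [-1.19 -0.16  0.02] w 0.0149 j6 1.6
```

View pics/z4.png

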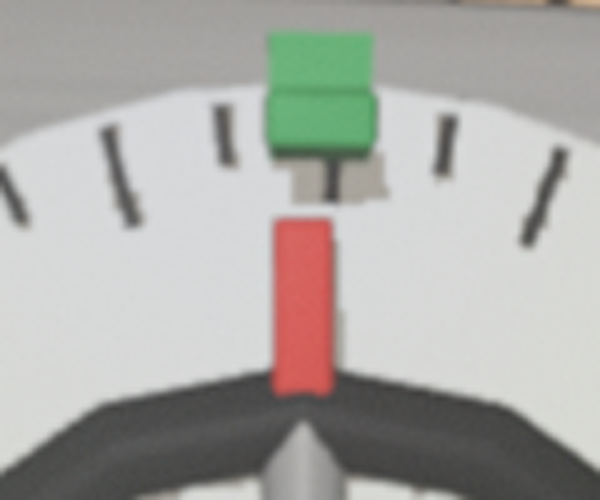

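The crop shows the pointer (303) about 2 mm left of the clip's middle (321), so I'll turn 1.5° more, relieve the side force and let go.

Call:
jog_arm([
  [[0, 0, 1.5], [0, 0.08, 0], 0],
  [[0, 0, 0], [0, 0, 0], 0],
  [[0, 0, 0], [0, 0, 0], 0],
])

```text
time: 14.35
tool_pos: [0.5456, 0.0528, 0.1415]
tool_rot: [3.14, -0.113, 0.001]
contact_force: [3.4, -2.7, -4.2]
gripper_width: 0.0153
grip_force: 59.3
```

Call:
jog_arm([
  [[0, 0, 0], [0, 0, 0], 0.3],
  [[0, 0, 0], [0, 0, 0], 0.6],
  [[0, 0, 0], [0, 0, 0], 0.6],
  [[0, 0, 0], [0, 0, 0], 0.6],
  [[0, 0, 0], [0, 0, 0], 0.6],
  [[0, 0, 0], [0, 0, 0], 0.6],
])

```text
time: 14.95
tool_pos: [0.5453, 0.0528, 0.1415]
tool_rot: [-3.139, 0.114, -0.0]
contact_force: [-0.0, 0.1, -0.2]
gripper_width: 0.0514
grip_force: 0.0
```

Call:
jog_arm([
  [[0, 0, 0], [0, 0, -0.5], 0.6],
  [[0, 0, 0], [0, 0, -1], 0.6],
  [[0, 0, 0], [0, 0, -2], 0.6],
  [[0, 0, 0], [0, 0, -2], 0.6],
  [[0, 0, 0], [0, 0, -2], 0.6],
  [[0, 0, 0], [0, 0, -2], 0.6],
  [[0, 0, 0], [0, 0, 0], 0.6],
  [[0, 0, 0], [0, 0, 0], 0.6],
])

```text
time: 15.75
tool_pos: [0.5455, 0.0528, 0.2372]
tool_rot: [-3.139, 0.115, -0.002]
contact_force: [-0.1, -0.3, -0.7]
gripper_width: 0.0515
grip_force: 0.0
```

```bash
python3 -c "
from h import *
c=snap('wrist','w5.png');go(None)
for y in(-.06,):
  for rr,z in((0,.172),(.078,.116),(.085,.126)):print(w2px(c,np.array([.5442+rr*np.cos(y),.0538+rr*np.sin(y),z])))
im=cv2.imread('pics/w5.png');cv2.imwrite('pics/z5.png',cv2.resize(im[50:250,136:376],None,fx=3.3,fy=3,interpolation=cv2.INTER_CUBIC))"
```

```text
t 15.8 tcp [0.5451 0.0528 0.2365] yaw -0.073 tilt 0.0 F [-0.4  0.3  0.3] T [-0.03  0.02 -0.06] w 0.0512 j6 1.63
[256.16435521 201.53443398]
[254.98486309  95.76348827]
[254.82371354  86.93076934]
```

View pics/z5.png

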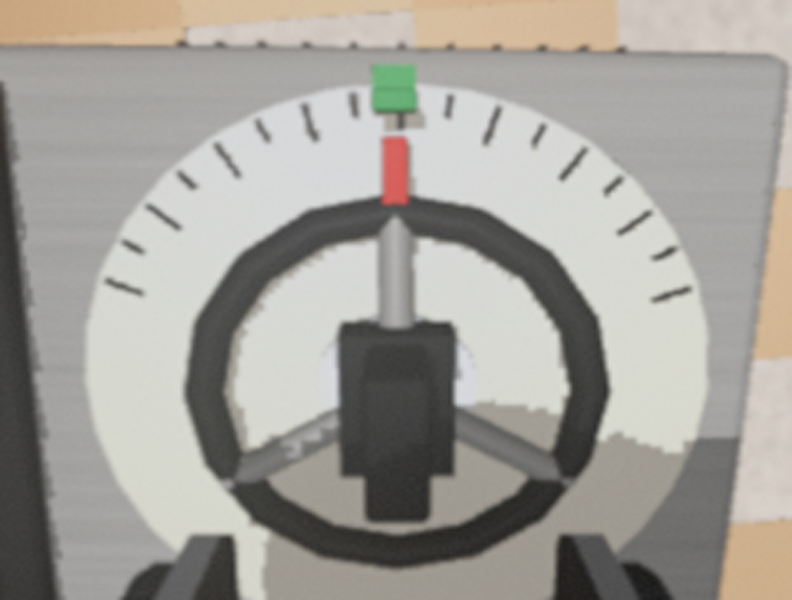

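With the gripper released, the pointer tip (395,138) stands in front of the clip's middle (394,100), and the wheel is level and centred. Handing in.

```bash
python3 -c "
from h import *
print(r.hand_in())"
```

```text
the job is handed in; nothing more can be done
None
```

The wheel is seated fully home on the spindle with its pointer in front of the middle of the green clip, checked in a wrist picture after I let go, and the job is handed in (the hand-in gave no verdict).

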